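# Make the bench saw safe

## Robot

A 6-joint arm with a two-finger parallel gripper is mounted at the origin on the work surface. World frame = base frame: x ahead of the robot, y to its left, z up, the work surface at z = 0. Lengths are in m, angles in rad, forces in N, time in s.
With the tool pointing down it reaches from about 0.275 to 0.75 m from the base axis. Payload 10.2 kg.
Tool frame: the origin (TCP) lies at the very end of the fingers, on their centre line; the grasp point (between the pads) lies 19 mm behind it; z points along the fingers, y is the line along which they close (so a half turn about z gives the same grasp; the last joint's range is limited). The gripper opens to 85 mm and grips with 20 to 120 N. Pads are 22 mm wide; open, the fingers measure 114 mm over their backs; the gripper's body (76 mm by 85 mm) begins 54 mm behind the grasp point. The pads swing forward as they close: fully open they stand 13 mm farther back than shut.
Start: joints at [-1.553, 0.313, 1.498, -0, 1.331, -0.223], TCP at [0.125, -0.51, 0.231] pointing down, gripper open.
Joint ranges: [-2.94, 2.94], [-0.97, 2.17], [0.19, 2.56], [-1.23, 4.37], [0.02, 3.11], [-2.88, 2.88]. Speed limits (rad/s): [2.39, 2.39, 3.01, 3.14, 3.14, 3.14].

## Interface

Orientations are given as [roll, pitch, yaw] about the fixed x, y, z axes, in that order (R = Rz(yaw) Ry(pitch) Rx(roll)).
In Python, from bench import env gives the robot as it stands.
- The arm moves only by the tool jog_arm, never from a script. Its argument "increments" is a list of rows, each a list of 2 entries, a list of its own where there are three numbers: the shift along the tool's x, y, z in cm, then the turn, a rotation vector about the tool's x, y, z in degrees. A call has 1 to 12 rows; each row is the pose to reach, as a shift and turn from the pose commanded when the call began, along the tool's axes at that moment; what a row does not reach only later rows make up. A row lasts 1/12 s, in which the tool goes at most 41.7 mm and 7.16 degrees, less where a joint would pass 70% of its speed; a pose out of reach is approached as far as the arm can. A call with a gripper value outside its range is refused whole. "fingers" is the opening, from 0 (shut) to 1 (fully open), set as the call begins (left out, the last holds). The fingers move at their own pace and stop on an object; "force" is the grip in N (left out, the last holds). Time passes only in rows, so rows that repeat a pose let the fingers close. It gives the time, the measured TCP pose, the force, the opening and the grip force at its end, in the units of the state.
- env.observe(): the state, without advancing time (a new reading comes with each control period).
- env.camera(name): name is "scene" or "top" or "wrist"; returns a dict with "image" (384x512x3 uint8, red, green, blue), "depth" (384x512 float32, m along the optical axis (not along the pixel's ray), 0 where there is no reading), "mtx" (3x3 intrinsics, pixels), "k1" (the pictures are not rectified: a ray, as slopes to the right and down, at radius r is drawn at 1 + k1 r^2 times it, then the intrinsics apply), "cam_to_world" (4x4, takes a point from camera to world coordinates). Camera axes: x right, y up, looking along -z (the intrinsics and any distortion apply to the point x, -y, -z); pixel columns grow to the right and rows downward; lengths in m; the calibration is good to about 2 mm. A picture is of the moment at which its call begins.
- env.finish_job(): hands the job in; it is judged then, once.
The state is a dict: "time_s": time; "q": joint angles; "joint_velocities": joint speeds; "joint_torque": joint torques, N m; "tcp_pos": TCP position; "tcp_rot": TCP orientation; "force": force on the tool from outside, world axes, zero at the start; "wrist_torque": the same for the moment, N m; "opening": finger opening in m; "grasp_force": force on a finger pad.
Only numpy, scipy, OpenCV 4.12 (cv2) and the standard library are available. Lean on these libraries where they do the work, as an engineer would, in place of code of your own. Each camera call takes 0.05 s, during which the arm holds its last target. There are 200 camera calls.

## Task

Shut the bench saw down, by pushing with the fingertips: press the red stop button all the way in and let it come back out, then swing the yellow cover of the switch box fully shut over the buttons, and last push the orange blade guard along the saw until it is fully home over the blade. Never press the green button, do not pinch or grip the cover, and leave the wood offcut, push stick, tape measure and spanner lying where they are.

Things in the scene. Friction and masses are not known exactly. Their poses are not given: they have to be found in the camera images.
- switchbox: black switch box fixed to the worktop, 84 (x) x 116 (y) x 66 mm high, with an open-topped recess 30 mm deep (72 x 104 mm inside, walls 6 mm) that holds a red and a green button side by side along its y axis; which is on which side varies. Origin: centre of its underside; x points from the hinge side across the buttons, z up. It may stand to the left or right of the saw.
- stop_top (a point): centre of the top of the red stop button: round, 28 mm across, in a grey collar 44 mm across and 12 mm high; its top stands 22 mm above the recess floor, 8 mm below the rim of the box
- stop (a joint): press of the red stop button, 0 out to 0.006 m fully in; springs back by itself; about 1.5 N starts it moving and 5 N holds it fully in
- start_top (a point): centre of the top of the green start button, same size as the red one, 50 mm from it along the box's y axis; not to be pressed
- start (a joint): press of the green start button, 0 out to 0.006 m fully in, same spring; not to be pressed
- cover (a joint): angle of the yellow cover, rad: 0 is shut, flat on the box's rim; it grows as the cover opens, swinging up about the hinge and, above 1.57, leaning back beyond upright away from the buttons; stop at 2.3. It stays at any angle where it is left, and takes about 1.5 N at its free edge to move
- cover_hinge (a point): middle of the cover's hinge line, on the top of the box's -x wall, 42 mm from the box's centre and 66 mm above the worktop; the hinge line runs along the box's y axis; the axes are those of the box
- cover_edge (a point): middle of the cover's free edge, on its outer face, 86 mm from the hinge line. The cover is a flat yellow plate 116 mm wide, 86 mm long and 5.5 mm thick, with a red square on the yellow outer face and, inside, a grey lining (2 mm of the thickness) 14 mm short of the free edge and 10 mm in from the side edges
- saw: blue bench saw with a grey and black top plate, fixed to the worktop, 300 (x) x 240 (y) mm, top plate at 85 mm. Origin: centre of its underside; x runs along the blade, z up; a black handwheel sticks out 40 mm beyond the -x end, 8 to 64 mm above the worktop
- blade (a point): top of the saw blade (a disc standing upright along the saw's x axis), 70 mm from the saw's centre towards its +x end and 30 mm above the top plate; 92 mm of its length shows above the plate
- guard (a joint): how far the orange guard stands back from its stop, m: 0 is fully home, with the blade covered; it grows as the guard moves to the saw's -x end, up to 0.135. It slides straight along the saw's x axis, stays where it is left, and takes about 3 N to push
- guard_push (a point): middle of the guard's flat upright -x end face, 30 mm above the saw's top plate: push here towards the saw's +x. The guard is a box-shaped hood 120 mm long (x), 90 mm wide (y) and 50 mm high, riding 1 mm above the top plate; fully home its end face is 10 mm beyond the saw's centre
- offcut: wood offcut, 110 x 36 x 18 mm, lying on the saw's top plate beside the guard's path on the +y side; origin under its centre; leave alone
- push_stick: flat red push stick, 195 x 30 x 10 mm, lying on the saw's top plate beside the guard's path on the -y side; origin under its body; leave alone
- tape_measure: yellow tape measure, 64 x 64 x 36 mm, on the worktop beside the switch box; origin under its centre; leave alone
- spanner: steel spanner, 150 mm long, flat on the worktop on the other side of the switch box; leave alone
Things that resemble listed ones, but are neither listed nor needed, are in the scene too. What is meant by the switchbox is not purple, turquoise or white, and is the smaller of those in its own colour.

How it is judged:
On the way, in this order (a step that is already met when the one before it is completed fails the run):
1. the red stop button is pressed in (at least 4.5 of its 6 mm) while the cover is still open (value of joint stop above 0.0045 m and value of joint cover above 1 rad), for 0.05 s.
2. the red button is back out (value of joint stop below 0.0015 m), for 0.1 s.
3. the yellow cover is shut, within 0.06 rad, with the guard not yet home (value of joint cover below 0.06 rad and value of joint guard above 0.03 m), for 0.2 s.
4. the guard is home over the blade, within 5 mm of its stop (value of joint guard below 0.005 m), for 0.2 s.
At the end, for the whole second after the job is handed in: the yellow cover is shut within 0.06 rad (about 5 mm at its free edge), the guard rests within 5 mm of its stop over the blade, both buttons are out, and the offcut, push stick, tape measure and spanner lie within 20 mm of where they started (value of joint cover below 0.06 rad and value of joint guard below 0.005 m and value of joint each of stop, start below 0.0015 m and velocity of joint guard between -0.01 and 0.01 m/s and not (distance of offcut from where it was at the start of the episode above 0.02 m) and not (distance of push_stick from where it was at the start of the episode above 0.02 m) and not (distance of tape_measure from where it was at the start of the episode above 0.02 m) and not (distance of spanner from where it was at the start of the episode above 0.02 m)); the robot touches nothing.
It fails at once if the green start button is pressed in by more than 2.5 mm (value of joint start above 0.0025 m).
It fails at once if the cover is pinched: the fingers bear with more than 4 N on its outer and inner face at once (contact force between the fingers and cover_c0 above 4 N and contact force between the fingers and cover_c1 above 4 N).
It fails at once if a bystander (offcut, push stick, tape measure, spanner) is carried or pushed more than 20 mm away, or lifted so far (distance of any of offcut, push_stick, tape_measure, spanner from where it was at the start of the episode above 0.02 m).
It also fails if it takes over 58 s, if anything falls off the work surface, if the arm or the gripper's body presses on something with over 40 N, if the wrist force passes 120 N, or if a joint passes its speed limit or range.

## Working session

There is one attempt and no reset: what is moved stays moved. The work goes in short steps, Python scripts to look and compute and a tool call to move; the robot and the scene stay as the last step left them, time stands still between calls to the robot, and variables do not carry over. Pictures are saved under pics/ and viewed, at most 10 in all, crops included, and the job is handed in when it is done.

Besides the shell and the picture viewer there is one more tool, called after "Request:" in YAML: its name, and indented under it one key for each argument. jog_arm: Moves the arm, as the interface text tells. Its arguments: {"type":"object","properties":{"increments":{"type":"array","items":{"type":"array"}},"fingers":{"type":"number"},"force":{"type":"number"}},"required":["increments"]}

```bash
mkdir -p pics; ls; cat > h.py <<'E'
import numpy as np, cv2, pickle
from bench import env
def shot(n):
    return env.camera(n)
def load(f): return pickle.load(open(f,'rb'))
def ray(c,u,v):
    m=c['mtx']; a=np.array([(u-m[0,2])/m[0,0],(v-m[1,2])/m[1,1]]); s=a.copy()
    for _ in range(20): s=a/(1+c['k1']*(s@s))
    T=c['cam_to_world']; return T[:3,3], T[:3,:3]@np.array([s[0],-s[1],-1])
def plane(c,u,v,z):
    o,d=ray(c,u,v); return o+d*(z-o[2])/d[2]
def dep(c,u,v):
    o,d=ray(c,u,v); return o+d*c['depth'][int(round(v)),int(round(u))]
def cloud(c):
    H,W=c['depth'].shape; m=c['mtx']; u,v=np.meshgrid(np.arange(W),np.arange(H))
    a=np.stack([(u-m[0,2])/m[0,0],(v-m[1,2])/m[1,1]],-1); s=a.copy()
    for _ in range(20): s=a/(1+c['k1']*(s**2).sum(-1,keepdims=True))
    d=np.stack([s[...,0],-s[...,1],-np.ones((H,W))],-1)*c['depth'][...,None]
    T=c['cam_to_world']; return d@T[:3,:3].T+T[:3,3]
E
python3 - <<'E'
from h import *
for n in('scene','top'):
    c=shot(n); pickle.dump(c,open(n+'.pkl','wb')); cv2.imwrite(f'pics/{n}0.png',cv2.resize(c['image'][...,::-1],(800,600),interpolation=cv2.INTER_CUBIC))
    print(n,c['cam_to_world'].round(3),c['mtx'],c['k1'])
print(env.observe())
E
```

```text
pics
scene [[ 0.373 -0.736  0.565  1.196]
 [ 0.928  0.296 -0.227 -0.159]
 [-0.     0.609  0.793  0.976]
 [ 0.     0.     0.     1.   ]] [[355.98185255   0.         253.1958327 ]
 [  0.         355.98185255 193.57028199]
 [  0.           0.           1.        ]] -0.010029078677998179
top [[ 0.01   0.992 -0.126  0.43 ]
 [-0.999  0.014  0.029  0.104]
 [ 0.031  0.126  0.992  1.125]
 [ 0.     0.     0.     1.   ]] [[364.30572888   0.         260.14374759]
 [  0.         364.30572888 190.52844806]
 [  0.           0.           1.        ]] 0.033743922249764156
{'time_s': 0.1, 'q': array([-1.55338280e+00,  3.13379983e-01,  1.49832895e+00,  3.17245083e-05,
        1.33101720e+00, -2.23417500e-01]), 'joint_velocities': array([ 0.00083859, -0.00216069, -0.00133036, -0.00085569, -0.00056834,
        0.00016294]), 'joint_torque': array([ 2.93162040e-03, -4.12901402e+01, -2.60141283e+01, -1.53627939e-04,
        2.99533815e-03,  2.25453482e-05]), 'tcp_pos': array([ 0.12520078, -0.50962553,  0.23081161]), 'tcp_rot': array([-3.14049417e+00, -2.81180239e-04,  2.40823319e-01]), 'force': array([-0.61726544, -0.36282711,  0.3954865 ]), 'wrist_torque': array([ 0.04188036,  0.02162488, -0.01055125]), 'grasp_force': 0.0, 'opening': 0.08534390960076703}
```

View pics/scene0.png

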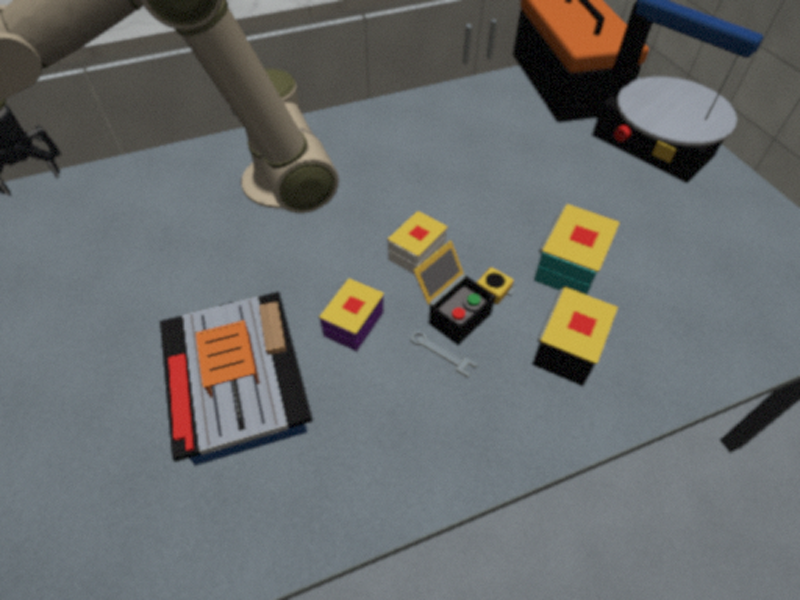

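View pics/top0.png

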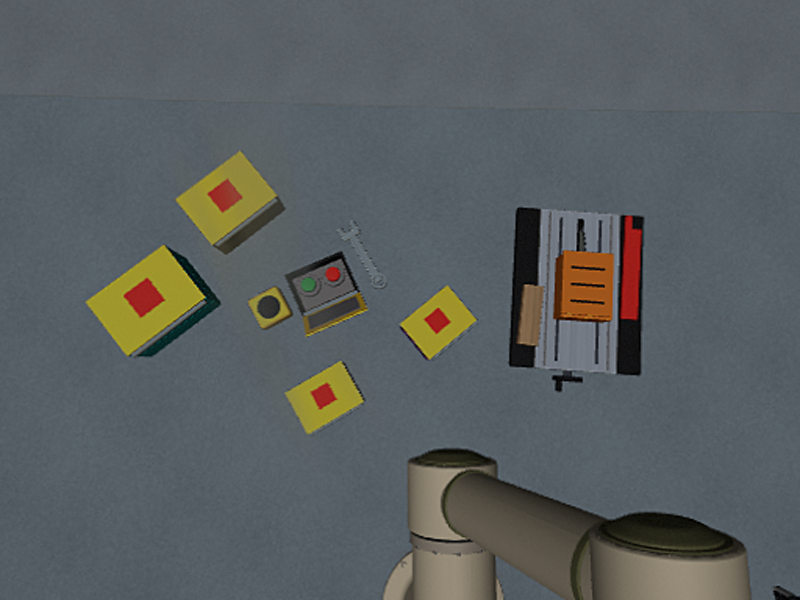

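The scene picture shows five look-alikes: a small open black box (scene 462,305; top 325,290), a large closed black box (575,335), turquoise (575,240), purple (352,310) and white (418,238). The small black one with red and green buttons is the target. The saw is at scene (235,375) / top (577,290), with its handwheel towards the robot and the guard standing back.

```bash
cat > m.py <<'E'
from h import *
C={n:load(n+'.pkl') for n in('scene','top')}
# regions in 800x600 pixels -> 512x384
R={'red':((0,10,170,180),(438,305,475,325),(322,264,345,284)),
   'green':((45,75,0,0),(462,290,485,310),(298,273,320,296)),
   'guard':((5,16,0,0),(185,310,265,400),(545,240,625,330)),
   'stick':((0,4,174,180),(160,340,200,455),(610,205,650,330)),
   'wood':((8,20,0,0),(255,295,290,360),(505,275,548,355)),
   'yel':((18,32,0,0),(408,235,468,306),(295,285,372,340)),
   'tape':((18,32,0,0),(470,260,520,305),(240,280,295,335))}
def mask(c,hr,box,s=110):
    hsv=cv2.cvtColor(c['image'],cv2.COLOR_RGB2HSV); h=hsv[...,0]
    m=(((h>=hr[0])&(h<=hr[1]))|((h>=hr[2])&(h<=hr[3])&(hr[3]>0)))&(hsv[...,1]>s)&(hsv[...,2]>50)
    x0,y0,x1,y1=[int(round(b*.64)) for b in box]; k=np.zeros_like(m); k[y0:y1,x0:x1]=1; return m&k
def tri(rs):
    A=np.zeros((3,3));b=np.zeros(3)
    for o,d in rs:
        d=d/np.linalg.norm(d);P=np.eye(3)-np.outer(d,d);A+=P;b+=P@o
    p=np.linalg.solve(A,b); return p,[np.linalg.norm((np.eye(3)-np.outer(d,d)/(d@d))@(p-o)) for o,d in rs]
if __name__=='__main__':
    for k,(hr,b0,b1) in R.items():
        rs=[]
        for n,b in(('scene',b0),('top',b1)):
            c=C[n];m=mask(c,hr,b,90); v,u=np.nonzero(m)
            P=cloud(c)[m]; P=P[c['depth'][m]>0]
            print(k,n,len(u),'px',u.mean().round(1),v.mean().round(1),'med',np.median(P,0).round(3),'lo',np.percentile(P,3,0).round(3),'hi',np.percentile(P,97,0).round(3))
            rs.append(ray(c,u.mean(),v.mean()))
        p,e=tri(rs); print('   tri',p.round(4),np.round(e,4))
    for n in C:   # saw plate points
        P=cloud(C[n]).reshape(-1,3); s=(abs(P[:,2]-.085)<.008)&(P[:,1]<.02)&(P[:,0]>.25)&(P[:,0]<.8)
        q=P[s][:,:2].astype(np.float32); print(n,'plate',len(q),cv2.minAreaRect(q),cv2.boxPoints(cv2.minAreaRect(q)).round(3).tolist(),np.median(P[s][:,2]))
        s=(abs(P[:,2]-.066)<.006)&(P[:,1]>.15)&(P[:,1]<.36)&(P[:,0]>.38)&(P[:,0]<.6); q=P[s][:,:2].astype(np.float32)
        print(n,'rim',len(q),cv2.minAreaRect(q),cv2.boxPoints(cv2.minAreaRect(q)).round(3).tolist())
    a=C['scene']['image'][140:255,240:345]; b=C['top']['image'][140:225,150:255]
    z=[cv2.resize(i[...,::-1],(395,500),interpolation=cv2.INTER_NEAREST) for i in(a,b)]; cv2.imwrite('pics/crop1.png',np.hstack(z))
E
python3 m.py
```

```text
red scene 64 px 293.1 200.3 med [0.613 0.214 0.056] lo [0.596 0.202 0.046] hi [0.625 0.229 0.06 ]
red top 72 px 212.6 174.9 med [0.611 0.213 0.057] lo [0.599 0.202 0.049] hi [0.623 0.228 0.061]
   tri [0.6114 0.2144 0.0537] [0.0001 0.0001]
green scene 49 px 302.9 191.0 med [0.592 0.26  0.057] lo [0.575 0.247 0.044] hi [0.603 0.277 0.06 ]
green top 61 px 197.0 181.6 med [0.589 0.259 0.058] lo [0.58  0.248 0.054] hi [0.601 0.271 0.061]
   tri [0.5906 0.2598 0.0557] [0.0003 0.0003]
guard scene 1269 px 143.9 226.0 med [ 0.588 -0.244  0.135] lo [ 0.525 -0.288  0.104] hi [ 0.642 -0.198  0.138]
guard top 1508 px 373.2 182.6 med [ 0.582 -0.238  0.135] lo [ 0.526 -0.286  0.097] hi [ 0.641 -0.197  0.139]
   tri [ 0.5834 -0.242   0.1275] [0.0018 0.0018]
stick scene 792 px 115.2 256.0 med [ 0.626 -0.34   0.095] lo [ 0.53  -0.36   0.084] hi [ 0.715 -0.322  0.098]
stick top 711 px 403.4 173.0 med [ 0.617 -0.339  0.095] lo [ 0.534 -0.36   0.086] hi [ 0.71  -0.321  0.099]
   tri [ 0.62   -0.343   0.0851] [0.0008 0.0008]
wood scene 377 px 174.7 209.4 med [ 0.54  -0.149  0.103] lo [ 0.482 -0.167  0.08
[... 1160 characters left out ...]
99999928474426, 0.1550000011920929], [0.6039999723434448, 0.16200000047683716], [0.6000000238418579, 0.3009999990463257]]
top plate 5677 ((0.5871584415435791, -0.1780792474746704), (0.3760811686515808, 0.2991521656513214), 86.3054428100586) [[0.4259999990463257, -0.35600000619888306], [0.7239999771118164, -0.375], [0.7490000128746033, -0.0], [0.44999998807907104, 0.01899999938905239]] 0.08545614840648419
top rim 608 ((0.4899013042449951, 0.22530591487884521), (0.21975070238113403, 0.13817240297794342), 0.9556730389595032) [[0.3790000081062317, 0.2930000126361847], [0.38100001215934753, 0.15399999916553497], [0.6010000109672546, 0.15800000727176666], [0.5989999771118164, 0.29600000381469727]]
```

View pics/crop1.png

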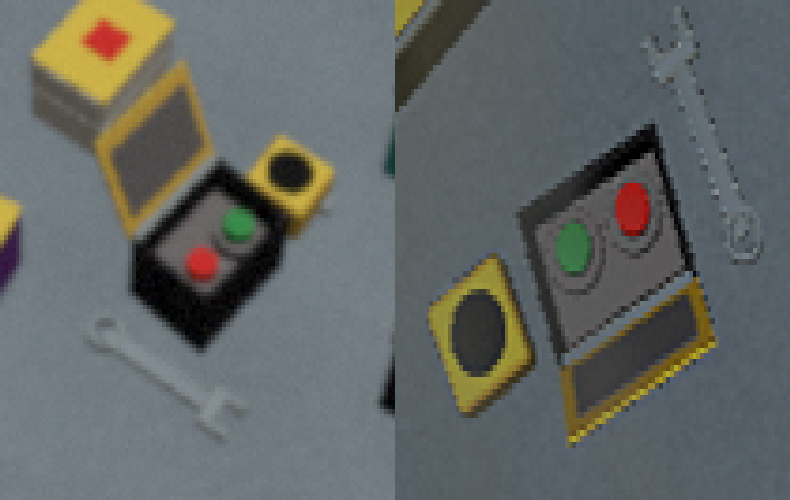

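The crop confirms it: a small black box with its cover leaning back, red button on its −y side (crop left 203,265; right 632,208), green beside it, tape and spanner on either side. Button spacing (50 mm) and heights (0.057) agree with the text. Next I measure the cover angle and the guard's end face, then move.

```bash
cat >> h.py <<'E'
from scipy.spatial.transform import Rotation as Ro
RED=np.array([.611,.214]);GRN=np.array([.590,.2597]);BY=(GRN-RED)/np.linalg.norm(GRN-RED);BX=np.array([BY[1],-BY[0]]);BC=(RED+GRN)/2;HNG=BC-.042*BX
BYAW=np.arctan2(BX[1],BX[0])
def go(p,yaw=None,s=None):
    "shift (cm) and turn (deg) in tool axes from the present pose to TCP p with tool down at yaw"
    s=s or env.observe(); R=Ro.from_euler('xyz',s['tcp_rot']); d=R.inv().apply(np.array(p)-s['tcp_pos'])*100
    t=np.zeros(3) if yaw is None else np.degrees((R.inv()*Ro.from_euler('xyz',[np.pi,0,yaw])).as_rotvec())
    return d.round(2),t.round(2)
E
python3 - <<'E'
from h import *
print('box',BC,np.degrees(BYAW),'hinge',HNG)
for n in('scene','top'):
    P=cloud(load(n+'.pkl')).reshape(-1,3); q=P[:,:2]-BC; X=q@BX;Y=q@BY;Z=P[:,2]
    s=(abs(Y)<.05)&(Z>.08)&(Z<.17)&(X>-.13)&(X<.08)
    k=np.polyfit(Z[s],X[s],1); print(n,s.sum(),'angle',np.pi/2+np.arctan(-k[0]),'X at z.066',np.polyval(k,.066),'zmax',np.percentile(Z[s],98),'Xmin',np.percentile(X[s],2))
    # guard in saw frame
    c=np.array([.582,-.244]); a=np.radians(-3.6); x=np.array([np.cos(a),np.sin(a)]);y=np.array([-x[1],x[0]])
    q=P[:,:2]-c;X=q@x;Y=q@y; s=(abs(Y)<.08)&(Z>.128)&(Z<.145)&(abs(X)<.16)
    r=cv2.minAreaRect(q[s].astype(np.float32)); print('guard top',s.sum(),np.percentile(X[s],[1,99]),np.percentile(Y[s],[1,99]),r)
    s=(abs(Y)<.11)&(abs(Z-.085)<.005)&(abs(X)<.2); print('plate X',np.percentile(X[s],[.3,99.7]),'Y',np.percentile(Y[(abs(X)<.1)&(abs(Z-.085)<.005)&(abs(Y)<.15)],[.3,99.7]))
    s=(Z>.04)&(P[:,1]>.1)&(P[:,1]<.32)&(P[:,0]<.5)&(P[:,0]>.3)&(Z<.08); print('white box x',np.percentile(P[s],[1,99],axis=0))
print(go([.45,-.2,.28],.33)); print(go([.611,.214,.2],BYAW))
E
```

```text
box [0.6005  0.23685] 24.67966095242935 hinge [0.56233643 0.21931313]
scene 507 angle 2.1187901316494453 X at z.066 -0.050679854301213016 zmax 0.1389959202712566 Xmin -0.0964357276544787
guard top 1202 [-0.05654308  0.06209192] [-0.04376499  0.04522527] ((0.0021909400820732117, 0.00022149831056594849), (0.09081567823886871, 0.12228506803512573), 86.38487243652344)
plate X [-0.14834339  0.15128067] Y [-0.11899683  0.12029987]
white box x [[0.32439568 0.15380021 0.041497  ]
 [0.44399898 0.2858895  0.07576976]]
top 409 angle 2.1337509239897985 X at z.066 -0.050359601546572645 zmax 0.14023036837231453 Xmin -0.09895581942354156
guard top 1409 [-0.0567598   0.06095241] [-0.04359337  0.04499149] ((0.002343595027923584, 0.0005938597023487091), (0.09069465100765228, 0.12034852802753448), 86.57476806640625)
plate X [-0.14788399  0.1495425 ] Y [-0.12029159  0.11952166]
white box x [[0.3223576  0.15523253 0.0603911 ]
 [0.43748839 0.28430272 0.0758874 ]]
(array([ 38.93, -22.33,  -4.88]), array([-0.06, -0.02, -5.11]))
(array([ 64.44, -58.68,   3.16]), array([ -0.06,  -0.02, -10.88]))
```

Request:
jog_arm:
  increments:
    - [[39,-22.3,-4.9],[0,0,-5.1]]
    - [[39,-22.3,-4.9],[0,0,-5.1]]
    - [[39,-22.3,-4.9],[0,0,-5.1]]
    - [[39,-22.3,-4.9],[0,0,-5.1]]
    - [[39,-22.3,-4.9],[0,0,-5.1]]
    - [[39,-22.3,-4.9],[0,0,-5.1]]
    - [[39,-22.3,-4.9],[0,0,-5.1]]
    - [[39,-22.3,-4.9],[0,0,-5.1]]
    - [[39,-22.3,-4.9],[0,0,-5.1]]
    - [[39,-22.3,-4.9],[0,0,-5.1]]
    - [[39,-22.3,-4.9],[0,0,-5.1]]
    - [[39,-22.3,-4.9],[0,0,-5.1]]
  fingers: 0
  force: 40

```text
time_s: 1.1
tcp_pos: [0.4538, -0.1963, 0.2806]
tcp_rot: [-3.141, -0.002, 0.335]
force: [0.9, -0.2, 0.6]
opening: -0.0004
grasp_force: 0.0
```

```bash
python3 -c "
from h import *
print(env.observe()['tcp_pos'],go([.611,.214,.2],BYAW))"
```

```text
[ 0.45380111 -0.19633207  0.2806441 ] (array([ 28.34, -33.57,   8.12]), array([-0.01, -0.1 , -5.46]))
```

Request:
jog_arm:
  increments:
    - [[28.3,-33.6,8],[0,0,-5.5]]
    - [[28.3,-33.6,8],[0,0,-5.5]]
    - [[28.3,-33.6,8],[0,0,-5.5]]
    - [[28.3,-33.6,8],[0,0,-5.5]]
    - [[28.3,-33.6,8],[0,0,-5.5]]
    - [[28.3,-33.6,8],[0,0,-5.5]]
    - [[28.3,-33.6,8],[0,0,-5.5]]
    - [[28.3,-33.6,8],[0,0,-5.5]]
    - [[28.3,-33.6,8],[0,0,-5.5]]
    - [[28.3,-33.6,8],[0,0,-5.5]]
    - [[28.3,-33.6,8],[0,0,-5.5]]
    - [[28.3,-33.6,8],[0,0,-5.5]]

```text
time_s: 2.1
tcp_pos: [0.6096, 0.2134, 0.1976]
tcp_rot: [-3.14, 0.003, 0.43]
force: [0.3, 0.5, 0.7]
opening: -0.0001
grasp_force: 0.0
```

Request:
jog_arm:
  increments:
    - [[0,0,0],[0,0,0]]
    - [[0,0,0],[0,0,0]]
    - [[0,0,0],[0,0,0]]

```text
time_s: 2.35
tcp_pos: [0.6097, 0.2079, 0.2007]
tcp_rot: [3.141, -0.0, 0.424]
force: [0.6, -0.1, 0.6]
opening: 0.0005
grasp_force: 0.0
```

```bash
python3 - <<'E'
from h import *
from m import mask,tri,C
c=shot('wrist'); pickle.dump(c,open('w1.pkl','wb')); cv2.imwrite('pics/w1.png',c['image'][...,::-1])
P=cloud(c)
for nm,hr in(('red',(0,8,172,180)),('green',(45,75,0,0))):
    m=mask(c,hr,(0,0,800,600),110).astype(np.uint8)
    n,l,st,ce=cv2.connectedComponentsWithStats(m)
    for i in range(1,n):
        if st[i,4]>80:
            q=P[(l==i)&(c['depth']>0)]; print(nm,st[i],ce[i].round(1),np.median(q,0).round(4) if len(q) else '', plane(c,*ce[i],.058).round(4))
print(env.observe()['tcp_pos'],env.observe()['tcp_rot'],c['cam_to_world'].round(3).tolist())
E
```

```text
red [236 165  28  28 591] [249.6 179.1] [0.6109 0.2161 0.0575] [0.6111 0.2161 0.058 ]
green [187 166  27  27 572] [200.2 179.2] [0.5906 0.2608 0.0576] [0.5907 0.2609 0.058 ]
[0.60976865 0.20791439 0.20083583] [ 3.14130633e+00 -4.68322033e-04  4.24188974e-01] [[0.411, 0.878, 0.246, 0.672], [-0.912, 0.395, 0.112, 0.236], [0.001, -0.27, 0.963, 0.343], [0.0, 0.0, 0.0, 1.0]]
```

View pics/w1.png

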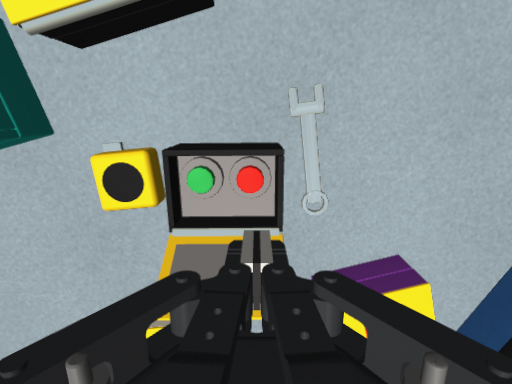

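The wrist view shows the box square to the tool. Red is at pixel (250,179) → (0.611, 0.216), z 0.0575; green is at (200,179) → (0.591, 0.261). Now I press red.

```bash
sed -i 's/^RED=np.array(\[.611,.214\]);GRN=np.array(\[.590,.2597\])/RED=np.array([.611,.216]);GRN=np.array([.5907,.2608])/' h.py; python3 -c "
from h import *
print(BYAW,BC,HNG,go([.611,.216,.07],BYAW))"
```

```text
0.4254496373700422 [0.60085 0.2384 ] [0.56259416 0.22106532] (array([ 0.44, -0.69, 13.08]), array([ 0.02, -0.03, -0.07]))
```

Request:
jog_arm:
  increments:
    - [[0.4,-0.7,3],[0,0,0]]
    - [[0.4,-0.7,6],[0,0,0]]
    - [[0.4,-0.7,9],[0,0,0]]
    - [[0.4,-0.7,11],[0,0,0]]
    - [[0.4,-0.7,12.5],[0,0,0]]
    - [[0.4,-0.7,13],[0,0,0]]
    - [[0.4,-0.7,13],[0,0,0]]
    - [[0.4,-0.7,13],[0,0,0]]
    - [[0.4,-0.7,13],[0,0,0]]

```text
time_s: 3.15
tcp_pos: [0.6112, 0.2171, 0.072]
tcp_rot: [3.141, -0.002, 0.425]
force: [0.1, -0.8, 0.1]
opening: 0.0003
grasp_force: 0.0
```

Request:
jog_arm:
  increments:
    - [[0,0,0.8],[0,0,0]]
    - [[0,0,1.3],[0,0,0]]
    - [[0,0,1.6],[0,0,0]]
    - [[0,0,1.8],[0,0,0]]
    - [[0,0,1.95],[0,0,0]]
    - [[0,0,2.05],[0,0,0]]
    - [[0,0,2.05],[0,0,0]]
    - [[0,0,2.05],[0,0,0]]
    - [[0,0,2.05],[0,0,0]]

```text
time_s: 3.9
tcp_pos: [0.6107, 0.2173, 0.0519]
tcp_rot: [3.141, -0.001, 0.426]
force: [-5.9, -2.1, 15.7]
opening: 0.0004
grasp_force: 8.0
```

Request:
jog_arm:
  increments:
    - [[0,0,0],[0,0,0]]
    - [[0,0,-1],[0,0,0]]
    - [[0,0,-3],[0,0,0]]
    - [[0,0,-6],[0,0,0]]
    - [[0,0,-9],[0,0,0]]
    - [[0,0,-12],[0,0,0]]
    - [[0,0,-15],[0,0,0]]
    - [[0,0,-15],[0,0,0]]
    - [[0,0,-15],[0,0,0]]
    - [[0,0,-15],[0,0,0]]

```text
time_s: 4.73
tcp_pos: [0.61, 0.2172, 0.1986]
tcp_rot: [-3.141, 0.002, 0.426]
force: [0.8, 0.5, -0.6]
opening: -0.0002
grasp_force: 0.0
```

```bash
python3 - <<'E'
from h import *
o=env.observe();print(o['tcp_pos'],o['force'],o['time_s'])
c=shot('top');P=cloud(c).reshape(-1,3)
q=P[:,:2]-BC; X=q@BX;Y=q@BY;Z=P[:,2]
s=(abs(Y)<.05)&(Z>.09)&(Z<.145)&(X>-.13)&(X<-.03)
print(s.sum(),'edge z',np.percentile(Z[s],98),'X',np.percentile(X[s],[2,50]))
s=(abs(Z-.0575)<.004)&(X>-.02)&(X<.02); print('buttons z',[np.median(Z[s&(abs(Y-b)<.01)]) for b in(-.025,.025)])
xy=BC-.145*BX; print('back target',xy,go([*xy,.2],BYAW))
E
```

```text
[0.60998595 0.21720832 0.19863274] [ 0.8002357   0.52174587 -0.63331066] 4.7333Traceback (most recent call last):
  File "<stdin>", line 6, in <module>
    return _quantile_unchecked(
        a, q, axis, out, overwrite_input, method, keepdims, weights)
    return _ureduce(a,
                    func=_quantile_ureduce_func,
    ...<5 lines>...
                    overwrite_input=overwrite_input,
                    method=method)
    r = func(a, **kwargs)
    result = _quantile(arr,
                       quantiles=q,
    ...<2 lines>...
                       out=out,
                       weights=wgt)
    slices_having_nans = np.isnan(arr[-1, ...])
                                  ~~~^^^^^^^^^
IndexError: index -1 is out of bounds for axis 0 with size 0
```

Request:
jog_arm:
  increments:
    - [[-3.5,-0.6,0],[0,0,0]]
    - [[-7,-1.2,0],[0,0,0]]
    - [[-10.5,-1.8,0],[0,0,0]]
    - [[-14,-2.3,0],[0,0,0]]
    - [[-14.5,-2.3,2],[0,0,0]]
    - [[-14.5,-2.3,5],[0,0,0]]
    - [[-14.5,-2.3,7.5],[0,0,0]]
    - [[-14.5,-2.3,8],[0,0,0]]
    - [[-14.5,-2.3,8],[0,0,0]]
    - [[-14.5,-2.3,8],[0,0,0]]

```text
time_s: 5.62
tcp_pos: [0.4692, 0.1784, 0.1203]
tcp_rot: [-3.142, 0.0, 0.426]
force: [-1.0, 0.1, 1.0]
opening: -0.0001
grasp_force: 0.0
```

```bash
python3 - <<'E'
from h import *
o=env.observe();p=o['tcp_pos'];q=p[:2]-BC;print('box frame',q@BX,q@BY,p[2],o['force'])
c=shot('scene');P=cloud(c).reshape(-1,3)
q=P[:,:2]-BC; X=q@BX;Y=q@BY;Z=P[:,2]
s=(abs(Y)<.06)&(Z>.09)&(Z<.145)&(X>-.12)&(X<-.03)
print(s.sum(),'edge z',np.percentile(Z[s],98),'X',np.percentile(X[s],[2,50]))
s=(abs(Z-.0575)<.006)&(X>-.02)&(X<.02); print('buttons z',[np.median(Z[s&(abs(Y-b)<.01)]) for b in(-.025,.025)])
E
```

```text
box frame -0.1446758707747887 -0.0003232279376457481 0.12025232280510487 [-0.9639737   0.11566723  1.01216562]
499 edge z 0.13955425365010898 X [-0.09804849 -0.08216575]
buttons z [np.float64(0.05798555047950327), np.float64(0.05774906771550081)]
```

Request:
jog_arm:
  increments:
    - [[3,0,0],[0,0,0]]
    - [[4.5,0,0],[0,0,0]]
    - [[5.5,0,0],[0,0,0]]
    - [[6.5,0,0],[0,0,0]]
    - [[7.5,0,-0.2],[0,0,0]]
    - [[8.6,0,-0.4],[0,0,0]]
    - [[9.5,0,-0.6],[0,0,0]]
    - [[10.4,0,-0.7],[0,0,0]]
    - [[11.2,0,-0.7],[0,0,0]]
    - [[12,0,-0.5],[0,0,0]]
    - [[12,0,-0.5],[0,0,0]]
    - [[12,0,-0.5],[0,0,0]]

```text
time_s: 6.67
tcp_pos: [0.5784, 0.228, 0.1256]
tcp_rot: [3.141, -0.001, 0.426]
force: [-1.0, -0.4, 0.8]
opening: 0.0002
grasp_force: 0.0
```

```bash
python3 - <<'E'
from h import *
o=env.observe();p=o['tcp_pos'];q=p[:2]-BC;print('box frame',q@BX,q@BY,p[2],o['force'])
c=shot('scene');P=cloud(c).reshape(-1,3)
q=P[:,:2]-BC; X=q@BX;Y=q@BY;Z=P[:,2]
s=(abs(Y)<.06)&(Z>.09)&(Z<.16)&(X>-.06)&(X<.06)
print(s.sum(),[(z,np.percentile(X[s&(abs(Z-z)<.004)],[10,50,90]).round(3)) for z in(.1,.12,.13,.14,.15) if (s&(abs(Z-z)<.004)).any()])
cv2.imwrite('pics/s2.png',cv2.resize(c['image'][110:250,210:360,::-1],(600,560),interpolation=cv2.INTER_CUBIC))
E
```

```text
box frame -0.024727542734658978 -0.00021728277543201988 0.12558002767355006 [-1.00243249 -0.42350997  0.83218713]
196 [(0.1, array([-0.035, -0.032, -0.03 ])), (0.12, array([-0.02 , -0.017, -0.015])), (0.13, array([-0.013, -0.01 , -0.007])), (0.14, array([-0.021, -0.004, -0.002])), (0.15, array([-0.018, -0.013, -0.012]))]
```

View pics/s2.png

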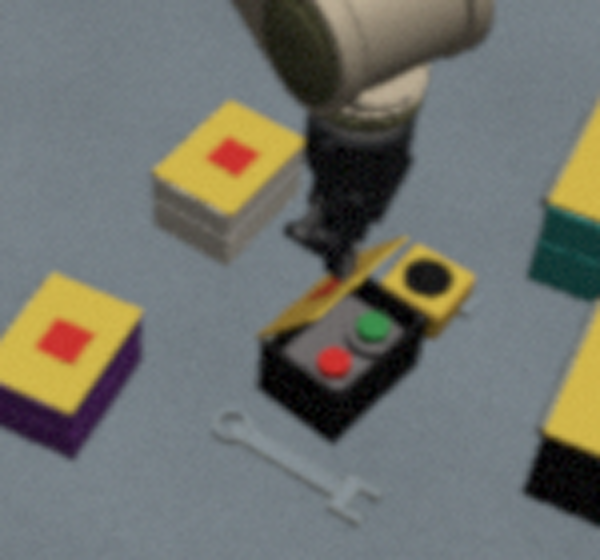

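The cover is now at about 55°, with the fingertip on its outer face (crop 345,270) and everything else undisturbed. I continue along the arc.

Request:
jog_arm:
  increments:
    - [[0.8,0,0.4],[0,0,0]]
    - [[1.5,0,0.9],[0,0,0]]
    - [[2.2,0,1.55],[0,0,0]]
    - [[2.7,0,2.2],[0,0,0]]
    - [[3.1,0,3],[0,0,0]]
    - [[3.5,0,3.75],[0,0,0]]
    - [[3.7,0,4.5],[0,0,0]]
    - [[3.9,0,5.1],[0,0,0]]
    - [[3.9,0,5.4],[0,0,0]]
    - [[3.9,0,5.55],[0,0,0]]
    - [[3.9,0,5.55],[0,0,0]]
    - [[3.9,0,5.55],[0,0,0]]

```text
time_s: 7.72
tcp_pos: [0.6139, 0.2441, 0.0714]
tcp_rot: [3.141, -0.001, 0.426]
force: [-6.8, -1.0, 14.6]
opening: 0.0002
grasp_force: 7.3
```

Request:
jog_arm:
  increments:
    - [[0,0,0],[0,0,0]]
    - [[0,0,0],[0,0,0]]
    - [[0,0,-1],[0,0,0]]
    - [[0,0,-4],[0,0,0]]
    - [[0,0,-8],[0,0,0]]
    - [[0,0,-12],[0,0,0]]
    - [[0,0,-16],[0,0,0]]
    - [[-3,2,-16],[0,0,0]]
    - [[-6,5,-16],[0,0,0]]
    - [[-9,8,-16],[0,0,0]]
    - [[-12,11,-16],[0,0,0]]
    - [[-12,11,-16],[0,0,0]]

```text
time_s: 8.72
tcp_pos: [0.5483, 0.0894, 0.2298]
tcp_rot: [3.14, 0.001, 0.421]
force: [0.3, -0.6, 0.2]
opening: -0.0
grasp_force: 0.0
```

```bash
python3 - <<'E'
from h import *
o=env.observe();print(o['tcp_pos'],o['force'])
c=shot('scene');P=cloud(c).reshape(-1,3)
q=P[:,:2]-BC; X=q@BX;Y=q@BY;Z=P[:,2]
s=(abs(Y)<.05)&(Z>.055)&(Z<.1)
print([(x,np.median(Z[s&(abs(X-x)<.006)]).round(4)) for x in(-.03,-.01,.01,.03,.04)])
print(go([.4872,-.238,.22],-.063))
cv2.imwrite('pics/s3.png',cv2.resize(c['image'][...,::-1],(800,600)))
E
```

```text
[0.54825433 0.08943031 0.22980011] [ 0.33128342 -0.61886552  0.2189747 ]
[(-0.03, np.float64(0.0717)), (-0.01, np.float64(0.0715)), (0.01, np.float64(0.0717)), (0.03, np.float64(0.0707)), (0.04, np.float64(0.0712))]
(array([-19.14,  27.51,   1.01]), array([ 0.03, -0.03, 27.77]))
```

View pics/s3.png

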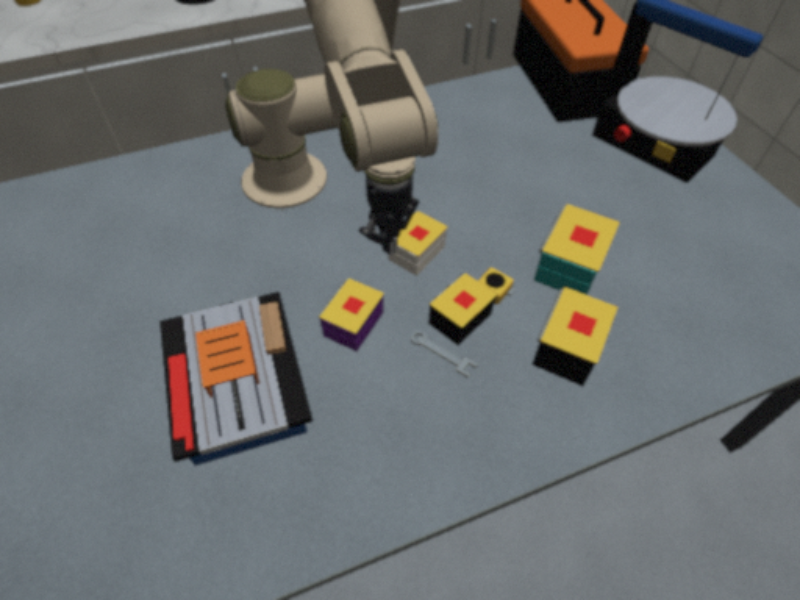

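The cover (scene 465,300) lies flat at z 0.071–0.072, so it is shut. The guard (225,352) still stands back. Now I go to the saw.

Request:
jog_arm:
  increments:
    - [[-19.1,27.5,0.5],[0,0,27.8]]
    - [[-19.1,27.5,0.5],[0,0,27.8]]
    - [[-19.1,27.5,0.5],[0,0,27.8]]
    - [[-19.1,27.5,0.5],[0,0,27.8]]
    - [[-19.1,27.5,0.5],[0,0,27.8]]
    - [[-19.1,27.5,0.5],[0,0,27.8]]
    - [[-19.1,27.5,0.5],[0,0,27.8]]
    - [[-19.1,27.5,0.5],[0,0,27.8]]
    - [[-19.1,27.5,0.5],[0,0,27.8]]
    - [[-19.1,27.5,0.5],[0,0,27.8]]
    - [[-19.1,27.5,0.5],[0,0,27.8]]
    - [[-19.1,27.5,0.5],[0,0,27.8]]

```text
time_s: 9.77
tcp_pos: [0.4901, -0.2336, 0.2244]
tcp_rot: [-3.141, -0.0, -0.057]
force: [0.1, 0.5, 0.3]
opening: -0.0
grasp_force: 0.0
```

```bash
python3 - <<'E'
from h import *
o=env.observe();print(o['tcp_pos'],o['tcp_rot'],go([.4872,-.238,.113],-.063))
E
```

```text
[ 0.49014448 -0.23361873  0.22440431] [-3.14136695e+00 -2.59968338e-04 -5.74672367e-02] (array([-0.27,  0.46, 11.14]), array([-0.01, -0.01,  0.32]))
```

Request:
jog_arm:
  increments:
    - [[0,0,0],[0,0,0]]
    - [[0,0,3],[0,0,0]]
    - [[0,0,6],[0,0,0]]
    - [[0,0,9],[0,0,0]]
    - [[0,0,10.5],[0,0,0]]
    - [[0,0,11.1],[0,0,0]]
    - [[0,0,11.1],[0,0,0]]
    - [[0,0,11.1],[0,0,0]]

```text
time_s: 10.43
tcp_pos: [0.4902, -0.2349, 0.1143]
tcp_rot: [3.141, -0.001, -0.059]
force: [-0.5, -0.3, 0.5]
opening: -0.0001
grasp_force: 0.0
```

```bash
python3 - <<'E'
from h import *
o=env.observe();p=o['tcp_pos'];c=np.array([.582,-.244]); a=-.063; x=np.array([np.cos(a),np.sin(a)]);y=np.array([-x[1],x[0]])
print(p,o['tcp_rot'],(p[:2]-c)@x,(p[:2]-c)@y,o['force'])
E
```

```text
[ 0.4901661  -0.23490204  0.114343  ] [ 3.14071665e+00 -1.30959881e-03 -5.85242022e-02] -0.09222450560950636 0.003298200532233484 [-0.49104024 -0.2821038   0.49285293]
```

Request:
jog_arm:
  increments:
    - [[1,0.3,0],[0,0,0]]
    - [[1.9,0.3,0],[0,0,0]]
    - [[2.7,0.3,0],[0,0,0]]
    - [[3.6,0.3,0],[0,0,0]]
    - [[4.5,0.3,0],[0,0,0]]
    - [[5.4,0.3,0],[0,0,0]]
    - [[6.3,0.3,0],[0,0,0]]
    - [[7.2,0.3,0],[0,0,0]]
    - [[8,0.3,0],[0,0,0]]
    - [[8.5,0.3,0],[0,0,0]]
    - [[8.8,0.3,0],[0,0,0]]
    - [[8.8,0.3,0],[0,0,0]]

```text
time_s: 11.43
tcp_pos: [0.5778, -0.2432, 0.1138]
tcp_rot: [3.141, -0.001, -0.059]
force: [0.0, -0.8, -0.1]
opening: 0.0002
grasp_force: 0.0
```

Request:
jog_arm:
  increments:
    - [[0.1,0,0],[0,0,0]]
    - [[0.2,0,0],[0,0,0]]
    - [[0.3,0,0],[0,0,0]]
    - [[0.4,0,0],[0,0,0]]
    - [[0.4,0,0],[0,0,0]]
    - [[0.4,0,0],[0,0,0]]

```text
time_s: 11.93
tcp_pos: [0.5807, -0.2434, 0.1134]
tcp_rot: [-3.141, 0.001, -0.059]
force: [-4.8, 1.3, 2.8]
opening: -0.0001
grasp_force: 2.4
```

Request:
jog_arm:
  increments:
    - [[0.1,0,0],[0,0,0]]
    - [[0.2,0,0],[0,0,0]]
    - [[0.3,0,0],[0,0,0]]
    - [[0.3,0,0],[0,0,0]]
    - [[0.3,0,0],[0,0,0]]

```text
time_s: 12.35
tcp_pos: [0.5808, -0.2434, 0.1134]
tcp_rot: [-3.14, 0.009, -0.059]
force: [-23.7, 3.5, 12.5]
opening: 0.0
grasp_force: 12.1
```

Stalled at the stop (TCP no longer advances, 24 N). I back off and lift.

Request:
jog_arm:
  increments:
    - [[-0.5,0,0],[0,0,0]]
    - [[-1.5,0,0],[0,0,0]]
    - [[-3,0,0],[0,0,0]]
    - [[-5,0,0],[0,0,0]]
    - [[-6,0,-3],[0,0,0]]
    - [[-6,0,-6],[0,0,0]]
    - [[-6,0,-10],[0,0,0]]
    - [[-9,0,-13],[0,0,0]]
    - [[-12,0,-14],[0,0,0]]
    - [[-15,0,-14],[0,0,0]]
    - [[-15,0,-14],[0,0,0]]
    - [[-15,0,-14],[0,0,0]]

```text
time_s: 13.35
tcp_pos: [0.434, -0.2349, 0.2539]
tcp_rot: [3.141, -0.002, -0.061]
force: [0.7, -0.7, -0.1]
opening: -0.0
grasp_force: 0.0
```

```bash
python3 - <<'E'
from h import *
from m import mask,R
o=env.observe();print(o['tcp_pos'],o['force'])
for n,j in(('scene',1),('top',2)):
    c=shot(n);PP=cloud(c);P=PP.reshape(-1,3)
    c0=np.array([.582,-.244]); a=-.063; x=np.array([np.cos(a),np.sin(a)]);y=np.array([-x[1],x[0]])
    q=P[:,:2]-c0;X=q@x;Y=q@y;Z=P[:,2]; s=(abs(Y)<.06)&(Z>.128)&(Z<.145)&(X>-.02)&(X<.2); print(n,'guard X',np.percentile(X[s],[1,99]) if s.any() else '')
    q=P[:,:2]-BC; X=q@BX;Y=q@BY; s=(abs(Y)<.05)&(Z>.055)&(Z<.1)
    print('cover z',[(v,np.median(Z[s&(abs(X-v)<.006)]).round(4)) for v in(-.03,0,.03,.04)])
    for k in('stick','wood','tape'):
        m=mask(c,R[k][0],R[k][j],90)&(c['depth']>0); print(k,np.median(PP[m],0).round(3))
    cv2.imwrite(f'pics/{n}9.png',cv2.resize(c['image'][...,::-1],(800,600)))
E
```

```text
[ 0.43397706 -0.23493565  0.25391899] [ 0.68888003 -0.66441785 -0.06927679]
scene guard X [0.0126359  0.13073169]
cover z [(-0.03, np.float64(0.0712)), (0, np.float64(0.0715)), (0.03, np.float64(0.0704)), (0.04, np.float64(0.0713))]
stick [ 0.627 -0.34   0.095]
wood [ 0.541 -0.149  0.103]
tape [0.576 0.31  0.039]
top guard X [0.01127181 0.12930869]
cover z [(-0.03, np.float64(0.0714)), (0, np.float64(0.0719)), (0.03, np.float64(0.0716)), (0.04, np.float64(nan))]
stick [ 0.618 -0.339  0.095]
wood [ 0.533 -0.149  0.103]
tape [0.549 0.327 0.035]
  return _methods._mean(a, axis=axis, dtype=dtype,
  ret = ret.dtype.type(ret / rcount)
```

View pics/scene9.png

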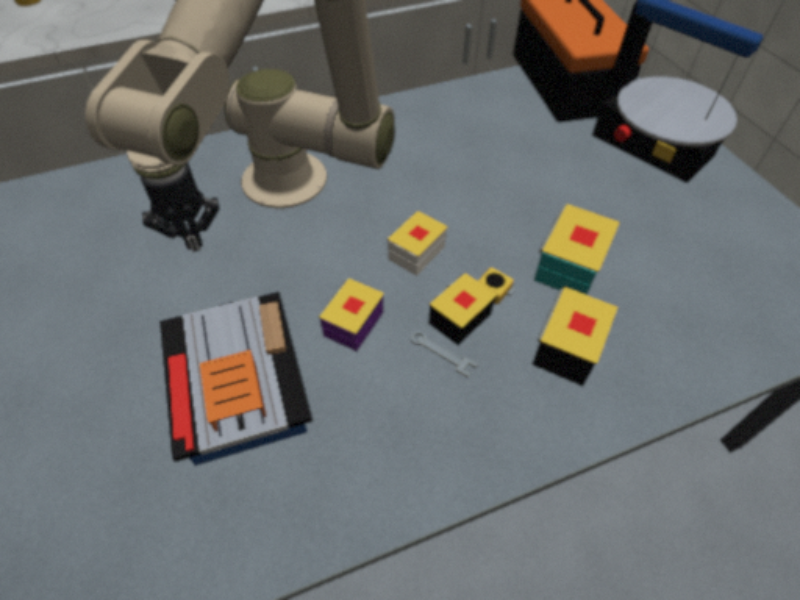

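The guard (232,385) is home, with its end face 11–12 mm past the saw's centre. The cover is flat, the bystanders haven't moved, and the arm is clear.

```bash
python3 -c "
from bench import env
print(env.finish_job())"
```

```text
the job is handed in; nothing more can be done
None
```

I pressed and released the red stop button, shut the cover flat and pushed the guard to its stop, then handed the job in at about 13 s; the hand-in returned no verdict, but the last camera check showed the cover shut, the guard home and the bystanders unmoved.

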